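Bring the lapping kit to its station and hold its lid open

ROBOT

A 7-joint arm with a two-finger parallel gripper is mounted at the origin on the work surface. World frame = base frame: x ahead of the robot, y to its left, z up, the work surface at z = 0. Lengths are in m, angles in rad, forces in N, time in s.
With the tool pointing down it reaches from about 0.4 to 0.925 m from the base axis. Payload 5.6 kg.
Tool frame: the origin (TCP) lies where the fingers leave the gripper's body, on its centre line; the fingertips stand 73 mm ahead of it and the grasp point (between the pads) lies ahead of it (robot.grip_depth is the y of the grasp point in the tool frame, in m); y points along the fingers, z is the direction in which the jaws open and shut, and the axes are right-handed (so a half turn about y gives the same grasp; the last joint's range is limited). The gripper opens to 85 mm and grips with 20 to 120 N. Pads are 22 mm wide; open, the fingers measure 114 mm over their backs; the gripper's body (76 mm by 85 mm) begins 54 mm behind the grasp point. The pads swing forward as they close: fully open they stand 13 mm farther back than shut.
Start: joints at [1.23, 0.468, -0.012, 1.603, 0.006, 1.071, -0.056], TCP at [0.191, -0.621, 0.304] pointing down, gripper open.
Joint ranges: [-2.53, 2.53], [-0.31, 2.02], [-1.57, 1.55], [0.28, 2.44], [-1.29, 4.43], [0.15, 1.84], [-2.92, 2.92]. Speed limits (rad/s): [2.57, 2.57, 3.14, 3.14, 3.14, 3.14, 3.14].

INTERFACE

Orientations are given as a unit quaternion [w, x, y, z].
In Python, from plant import robot gives the robot as it stands.
- The arm moves only by the tool carry_out, never from a script. Its argument "steps" is a list of rows, each a list of 5 numbers: the shift along the tool's x, y, z in cm, then the turn about the tool's y in degrees, then the gripper's target within -1 to 1 (shut at 1, half-way at 0, fully open at -1). A call has 1 to 5 rows; each row shifts and turns the commanded pose from where the row before left it, along the tool's axes as they then stand; what a row does not reach is not made up. A row lasts 1/8 s, in which the tool goes at most 62.5 mm and 10.7 degrees, less where a joint would pass 70% of its speed; a pose out of reach is approached as far as the arm can. A call is refused whole if a number of a shift passes 6.25 or a number of a turn 10.7, either way. A call with a gripper value outside its range is refused whole. The fingers move at their own pace and stop on an object; "grip_force" is the grip in N (left out, the last holds). Time passes only in rows, so rows that do not move let the fingers close. It gives the time, the measured TCP pose, the force and the opening at its end, in the units of the state.
- robot.state(): the state, without advancing time (a new reading comes with each control period).
- robot.camera(name): name is "scene" or "top" or "wrist"; returns a dict with "image" (384x512x3 uint8, red, green, blue), "range_z" (384x512 float32, m along the optical axis (not along the pixel's ray), 0 where there is no reading), "vertical_fov" (degrees; the focal length in pixels is half the picture's height over the tangent of half this angle, whatever the lens; pixels are square), "cx", "cy" (the principal point, pixels), "rvec" (rotation vector, rad) and "tvec" (3), from world to camera coordinates, as OpenCV has them; the wrist camera has in their place "tool_from_camera" (4x4, takes a point from camera to tool coordinates, whose origin is the TCP and whose axes are the tool frame's). Camera axes: x right, y down, z forward; pixel columns grow to the right and rows downward; lengths in m; the calibration is good to about 2 mm. A picture is of the moment at which its call begins: read the wrist's pose just before it.
- robot.sign_off(): hands the job in, once; it reports no verdict.
Trained networks look in a picture, given as the dict that the camera call returned (one of the last four; its "shot" number tells which), for a name from the list of things; names that differ only in an ending like _2 or _b are one class to them, and where a whole thing is asked for, a point or a joint stands for the part that bears it (a point fixed in the world has none). Each returns a list of dicts, best first, with "p" (0 to 1); they miss things now and then, are a little off and sometimes report something else, mostly with a low value. They report only what shows in the picture. A call takes as long as a camera call.
- robot.cut_out(picture, label): "region" (384x512 bool, what is visible of it) and "xy" ([column, row] as shares, 0 to 1, of the picture: columns of its width, rows of its height, amid what is visible of it).
- robot.place_of(picture, label): "xy" ([column, row] as shares, 0 to 1, of the picture: columns of its width, rows of its height: a listed point, or the origin of a listed thing).
The state is a dict: "t": time; "qpos": joint angles; "qvel": joint speeds; "tau": joint torques, N m; "tcp_pos": TCP position; "eef_rot": TCP orientation; "ft_force": force on the tool from outside, world axes, zero at the start; "wrist_torque": the same for the moment, N m; "opening": opening from 0.0 (shut) to 1.0 (fully open).
Only numpy, scipy, OpenCV 4.12 (cv2) and the standard library are available. Lean on these libraries where they do the work, as an engineer would, in place of code of your own. Each camera call takes 0.05 s, during which the arm holds its last target. There are 200 camera calls.

TASK

Push the green kit box along its bench slide, to the robot's left, until the carriage clicks into the lapping station, the lid's pinch handle in line with the spring plunger on the slide base. Then free the tin lid's two catches in order: squeeze the side bolt's thumb tab fully up to its fixed post (it stays drawn), then squeeze both buttons of the pinch handle right in while the lid is still down, and swing the lid up past its half-open click until it leans back a little beyond upright. Finish while holding the lid there steadily, as its spring would pull it back, and leave the loose parts on the bench where they lie.

Things in the scene. Friction and masses are not known exactly. Their poses are not given: they have to be found in the camera images.
- slide_base: Fixed grey base plate of the bench slide, 150 x 520 x 12 mm, two steel rails along its y axis. Origin on the bench under the lapping station; x away from the robot (roughly), y to the robot's left along the rails, z up. Spans y -315 to 205 mm, end stops up to z 36 mm. At y = 0 on its near side is the spring plunger: steel block 30 x 34 x 40 mm at x -118 to -88 mm, with a black knob.
- carriage (a joint): Carriage position along the slide, m: 0 = clicked into the station, negative = short of it (to the robot's right), range -0.17 to 0.055. Starts 70 to 130 mm short, stays where left (1.5 N friction, damped, 1.6 kg plus lid). Clicking in takes about 10 N of push in the last 15 mm; within about 5 mm the plunger centres it by itself. About 9 N pushes it out again.
- push_end (a point): Centre of the outer face of the kit box's flat right-hand end wall, to be pushed towards +y of slide_base. The wall is 130 mm deep (x), z 36 to 110 mm, this point at z 73 mm. The box is dented green sheet steel, 130 (x) x 270 (y) x 74 mm, fixed on the carriage, centred on slide_base's origin when in the station; the lid's top face is at z 116 mm. Axes as slide_base.
- bolt (a joint): Draw of the side bolt, m: 0 = shot (locks the lid), 0.018 = fully drawn; the lid is free of it from 0.012. Steel rod along y on the box's front wall, left of the handle, its tip in an eye on the lid. No spring: stiff (about 3 N), it stays where it is left.
- bolt_tab (a point): Middle of the right-hand face (facing -y) of the bolt's steel thumb tab, an upright plate 36 mm (x) x 5 mm (y) x 30 mm high (z 85 to 115 mm, this point at z 103 mm), in front of the box and left of the handle. It moves to +y, towards the post, when tab and post are squeezed together from outside. Axes as slide_base.
- bolt_post (a point): Middle of the left-hand face (facing +y) of the fixed thumb post, an upright plate 5 mm thick (y) reaching 63 mm forward from the box's front wall, z 85 to 115 mm, this point at z 103 mm, 54 mm to +y of bolt_tab when the bolt is shot, 36 mm when drawn. Nothing is above z 40 mm under the two plates. Axes as slide_base.
- handle (a point): Centre of the pinch handle at the lid's front edge, midway between its two steel buttons (knurled discs 22 mm across and 8 mm thick beside a dark housing); z 106 mm when shut, 40 mm in front of the lid's edge. Outer button faces are 52 mm apart (y), 34 mm squeezed. The discs swivel freely about y, so a hand gripping them from above can stay pointing down as the lid swings. Axes turn with the lid.
- button_l (a joint): Travel of the left (+y) button of the handle, m: 0 = out, 0.009 = fully squeezed; its latch tongue clears the box's keeper from 0.0065. It springs back when let go (4 N out, 8 N fully in).
- button_r (a joint): The same for the right (-y) button.
- lid (a joint): Angle of the tin lid, rad: 0 = shut, 1.571 = upright, 1.92 = stop. It swings up and away from the robot. Its stay clicks at about 0.9 rad, taking about 4 N more at the handle; past it the lid, if let go, falls back only to about 1.1. Wide open its spring pulls it back with about 0.25 N m (1.4 N at the handle); only the hand holds it wide.
- hinge_line (a point): Middle of the lid's hinge line, which runs along y of slide_base at z 112 mm, at the far upper edge of the box. The handle's centre is 180 mm in front of it and 6 mm below when shut and swings on a circle about it. Axes as slide_base.
- tin_lid: The tin lid with its pinch handle and buttons: sheet 142 (x) x 278 (y) x 4 mm with a 12 mm skirt, about 0.3 kg with its handle. Origin on the hinge line, x axis pointing from the front edge to the hinge, z out of the lid's top face.
- lap_ring: Bystander: bronze split lap ring, 50 mm across, 18 mm high, lying on the bench on the far side of the slide; origin at its underside's centre.
- spool: Bystander: blued steel valve spool, 112 mm long, 22 mm thick, lying on the far side of the slide; origin at its underside.
- adj_collar: Bystander: red aluminium adjusting collar, 42 mm across, 16 mm high, to the left of the slide; origin at its underside's centre.
- push_rod: Bystander: black rubber-tipped push rod, 182 mm long, 18 mm at its ends, lying to the left of the slide; origin at its underside.

How it is judged:
By the outcome, as a careful person would: the job done as asked, in the order asked, and still so for the second after the job is handed in, while the arm keeps its last pose, push and grip.
It also fails if it takes over 64 s, if anything falls off the work surface, if the arm or the gripper's body presses on something with over 40 N, if the wrist force passes 120 N, or if a joint passes its speed limit or range.

## Working session

There is one attempt and no reset: what is moved stays moved. The work goes in short steps, Python scripts to look and compute and a tool call to move; the robot and the scene stay as the last step left them, time stands still between calls to the robot, and variables do not carry over. Pictures are saved under pics/ and viewed, about 8 in all and at most 12, crops included, and the job is handed in when it is done.

Besides the shell and the picture viewer there is one more tool, called as a command line: name --pt "numbers of a row" for each row, then --argument value for the rest. carry_out: Moves the arm, as the interface text tells. Its arguments: {"type":"object","properties":{"steps":{"type":"array"},"grip_force":{"type":"number"}},"required":["steps"]}

```bash
mkdir -p pics; ls; cat > h.py <<'E'
import numpy as np, cv2
from plant import robot
from scipy.spatial.transform import Rotation as R
def K(p):
    f=192/np.tan(np.radians(p["vertical_fov"])/2); return f
def toworld(p,Pc,st=None):
    Pc=np.asarray(Pc,float)
    if "rvec" in p:
        Rm=cv2.Rodrigues(np.array(p["rvec"],float))[0]; return (Pc-np.array(p["tvec"]).ravel())@Rm
    T=np.array(p["tool_from_camera"]); q=st["eef_rot"]
    Rt=R.from_quat([q[1],q[2],q[3],q[0]]).as_matrix()
    return (Pc@T[:3,:3].T+T[:3,3])@Rt.T+np.array(st["tcp_pos"])
def ray(p,u,v,st=None):
    f=K(p); d=np.array([(u-p["cx"])/f,(v-p["cy"])/f,1.])
    o=toworld(p,[0,0,0],st); return o,toworld(p,d,st)-o
def at_z(p,xy,z,st=None):
    u,v=xy[0]*512,xy[1]*384
    o,d=ray(p,u,v,st); return o+d*(z-o[2])/d[2]
def at_range(p,xy,st=None):
    u,v=int(xy[0]*512),int(xy[1]*384)
    w=p["range_z"][max(0,v-1):v+2,max(0,u-1):u+2]; w=w[w>0]
    if not len(w): return None
    o,d=ray(p,xy[0]*512,xy[1]*384,st); return o+d*np.median(w)
def save(p,n): cv2.imwrite("pics/"+n+".png",p["image"][:,:,::-1])
E
cat > a.py <<'E'
from h import *
np.set_printoptions(precision=4,suppress=True)
s=robot.state(); print({k:np.round(v,3) for k,v in s.items()}, robot.grip_depth)
Z=dict(slide_base=0,push_end=.073,bolt_tab=.103,bolt_post=.103,handle=.106,hinge_line=.112,tin_lid=.112,lap_ring=0,spool=0,adj_collar=0,push_rod=0)
ims=[]
for c in ["scene","top"]:
    p=robot.camera(c); ims.append(p["image"])
    print(c,toworld(p,[0,0,0]))
    for n,z in Z.items():
        for r in robot.place_of(p,n)[:2]:
            print(n,round(r["p"],2),np.round(np.array(r["xy"])*[512,384]),"atz",at_z(p,r["xy"],z),"rng",at_range(p,r["xy"]))
    save(p,c+"0")
E
python3 a.py
```

```text
pics
{'t': np.float64(0.0), 'qpos': array([ 1.23 ,  0.468, -0.012,  1.604,  0.006,  1.071, -0.056]), 'qvel': array([-0.   ,  0.001, -0.001, -0.   , -0.001,  0.001,  0.001]), 'tau': array([  0.   , -53.238,   0.022, -25.13 ,   0.011,   0.008,   0.   ]), 'tcp_pos': array([ 0.191, -0.621,  0.303]), 'eef_rot': array([ 0.105, -0.105,  0.7  , -0.699]), 'ft_force': array([-0.43 ,  0.214,  0.074]), 'wrist_torque': array([ 0.022, -0.021, -0.032]), 'opening': np.float64(0.998)} 0.0539
scene [ 1.1373 -0.0864  1.0084]
slide_base 0.62 [185. 220.] atz [ 0.5646 -0.0151  0.    ] rng [ 0.629  -0.0231  0.1133]
slide_base 0.27 [321. 177.] atz [0.6224 0.3704 0.    ] rng [0.6235 0.3695 0.0021]
push_end 0.82 [ 82. 241.] atz [ 0.5397 -0.2585  0.073 ] rng [ 0.5671 -0.2506  0.1159]
bolt_tab 0.56 [156. 169.] atz [ 0.4529 -0.0287  0.103 ] rng [ 0.3744 -0.0221 -0.0008]
bolt_post 0.74 [155. 171.] atz [ 0.4581 -0.0352  0.103 ] rng [ 0.4647 -0.0357  0.1118]
bolt_post 0.73 [174. 164.] atz [0.459  0.0164 0.103 ] rng [0.3837 0.0278 0.0026]
handle 0.69 [121. 180.] atz [ 0.443  -0.1189  0.106 ] rng [ 0.4482 -0.1187  0.
[... 1419 characters left out ...]
12 ] rng [0.5569 0.0087 0.1147]
tin_lid 0.8 [410. 196.] atz [ 0.6234 -0.1366  0.112 ] rng [ 0.6228 -0.1353  0.1156]
lap_ring 0.72 [314. 147.] atz [0.7615 0.0373 0.    ] rng [ 0.762   0.0371 -0.0016]
lap_ring 0.71 [364. 284.] atz [ 0.4478 -0.0598  0.    ] rng [ 0.4522 -0.0341  0.1089]
spool 0.98 [377. 154.] atz [ 0.7419 -0.1068  0.    ] rng [ 0.7384 -0.1029  0.0137]
adj_collar 0.72 [377. 149.] atz [ 0.7526 -0.1077  0.    ] rng [ 0.7483 -0.1032  0.0158]
adj_collar 0.58 [216. 216.] atz [0.6059 0.2669 0.    ] rng [0.6058 0.2669 0.0001]
push_rod 0.88 [165. 211.] atz [0.6206 0.3827 0.    ] rng [ 0.6209  0.3832 -0.0021]
push_rod 0.59 [215. 215.] atz [0.6084 0.2694 0.    ] rng [0.6083 0.2694 0.0002]
```

```bash
python3 - <<'E'
import cv2,numpy as np
a=cv2.imread("pics/top0.png");b=cv2.imread("pics/scene0.png")
cv2.imwrite("pics/top0c.png",cv2.resize(a[110:344,150:512],None,fx=2.2,fy=2.2))
cv2.imwrite("pics/sc0c.png",cv2.resize(b[110:340,0:380],None,fx=2.1,fy=2.1))
E
```

```text
(no output)
```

View pics/top0c.png

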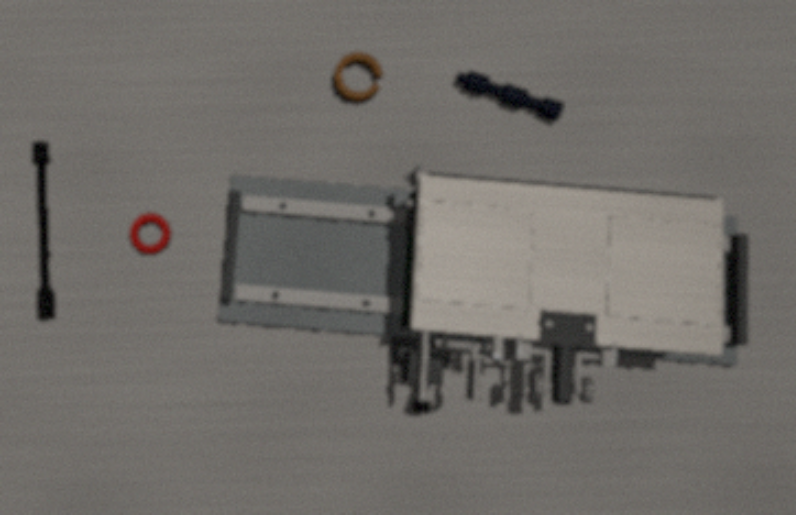

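View pics/sc0c.png

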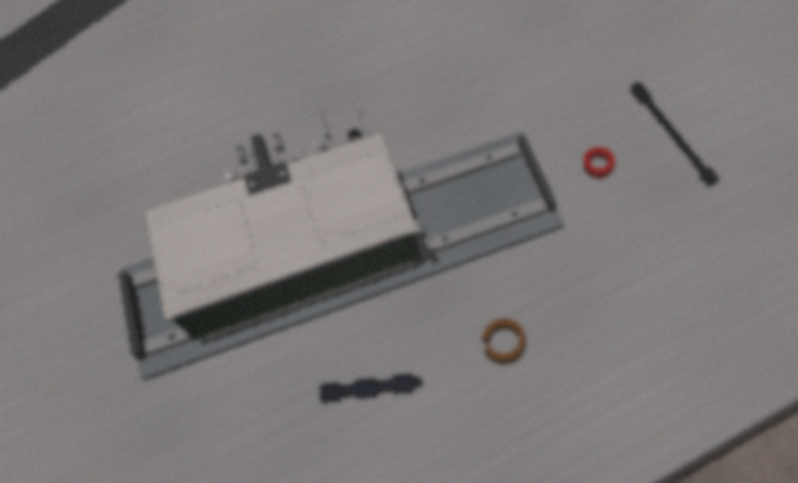

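```bash
python3 - <<'E'
from h import *
np.set_printoptions(precision=4,suppress=True)
s=robot.state(); q=s["eef_rot"]; print(R.from_quat([q[1],q[2],q[3],q[0]]).as_matrix())
p=robot.camera("top"); f=K(p)
v,u=np.mgrid[0:384,0:512]; z=p["range_z"]
P=toworld(p,np.stack([(u-p["cx"])/f*z,(v-p["cy"])/f*z,z],-1).reshape(-1,3)); P=P[z.ravel()>0]
def rect(m,n):
    Q=P[m]; r=cv2.minAreaRect((Q[:,:2]*1000).astype(np.float32)); print(n,len(Q),r,Q[:,2].mean())
lid=(P[:,2]>.108)&(P[:,2]<.124)&(P[:,0]>.478)&(P[:,1]<.05)&(P[:,0]<.68)
rect(lid,"lid")
c,sz,a=cv2.minAreaRect((P[lid][:,:2]*1000).astype(np.float32))
sl=(P[:,2]>.006)&(P[:,2]<.045)&(P[:,0]>.46)&(P[:,0]<.68)&(P[:,1]<.24)&(P[:,1]>.03)
rect(sl,"slide left part")
c2=robot.camera("scene")
for l in ["slide_base"]:
    for pp in (p,c2):
        r=robot.cut_out(pp,l)[0]; print(r["p"],r["region"].sum())
# front pieces
yaw=np.radians(-4.6); 
m=(P[:,2]>.06)&(P[:,0]<.475)&(P[:,0]>.38)&(P[:,1]<.06)&(P[:,1]>-.2)
Q=P[m]
for y in np.arange(-.2,.06,.006):
    k=(Q[:,1]>=y)&(Q[:,1]<y+.006)
    if k.sum(): print(round(y,3),k.sum(),Q[k].min(0),Q[k].max(0))
E
```

```text
[[-0.956  -0.      0.2934]
 [-0.2934 -0.     -0.956 ]
 [ 0.     -1.      0.    ]]
lid 10171 ((553.76123046875, -124.36441040039062), (280.3625793457031, 168.3367156982422), 85.5721435546875) 0.11556488290757408
slide left part 4750 ((581.1560668945312, 105.3997802734375), (164.85894775390625, 150.25112915039062), 83.99469757080078) 0.01510143301352125
0.58 18694
0.7 114
-0.164 12 [ 0.4643 -0.161   0.1123] [ 0.474  -0.1581  0.1168]
-0.158 18 [ 0.4641 -0.1578  0.1002] [ 0.4741 -0.152   0.1175]
-0.152 19 [ 0.4664 -0.1517  0.1046] [ 0.4743 -0.1468  0.1175]
-0.146 7 [ 0.453  -0.146   0.1063] [ 0.4743 -0.1402  0.1082]
-0.14 41 [ 0.4338 -0.1399  0.102 ] [ 0.4745 -0.1342  0.1177]
-0.134 71 [ 0.4338 -0.1338  0.0967] [ 0.4746 -0.1282  0.1159]
-0.128 23 [ 0.4417 -0.1279  0.1024] [ 0.4688 -0.1235  0.1104]
-0.122 53 [ 0.4327 -0.1217  0.1133] [ 0.475  -0.116   0.1191]
-0.116 74 [ 0.4327 -0.1159  0.1098] [ 0.4732 -0.1101  0.1205]
-0.11 93 [ 0.4324 -0.11    0.0951] [ 0.4732 -0.1044  0.1177]
-0.104 45 [ 0.4441 -0.104   0.1026] [ 0.4733 -0.0981  0.1104]
-0.098 26 [ 0.4386 -0.098   0.1043] [ 0.4598 -0.0921  0.1175]
-0.092 49 [ 0.4387 -0.092   0.0942] [ 0.4599 -0.0869  0.1184]
-0.086 3 [ 0.4737 -0.0851  0.1123] [ 0.4739 -0.0802  0.1162]
-0.08 2 [ 0.4739 -0.0784  0.115 ] [ 0.474  -0.0761  0.1162]
-0.074 6 [ 0.4738 -0.0737  0.0862] [ 0.4741 -0.0718  0.1178]
-0.062 2 [ 0.4743 -0.0604  0.1088] [ 0.4744 -0.0567  0.1155]
-0.056 3 [ 0.4744 -0.0557  0.1063] [ 0.4745 -0.0532  0.1118]
-0.044 9 [ 0.4554 -0.0402  0.1002] [ 0.4747 -0.0386  0.1156]
-0.038 96 [ 0.4383 -0.0379  0.0851] [ 0.4748 -0.032   0.1187]
-0.032 5 [ 0.438  -0.0317  0.0878] [ 0.4411 -0.0313  0.1046]
0.004 9 [0.4623 0.0073 0.1107] [0.474  0.01   0.1155]
0.01 76 [0.4425 0.0103 0.0854] [0.474  0.0154 0.1176]
```

carry_out --pt "0 3 0 10.7 1" --pt "0 3 0 10.7 1" --pt "-4.5 0 -3.5 0 1" --pt "-4.5 0 -3.5 0 1" --pt "-4.5 0 -3.5 0 1" --grip_force 60

```text
t: 2.02
tcp_pos: [0.3346, -0.526, 0.2439]
eef_rot: [0.027, -0.027, -0.706, 0.707]
ft_force: [0.5, -0.7, 0.0]
opening: 0.002
```

carry_out --pt "-4.5 0 -3.5 0 1" --pt "-4.5 0 -3.5 0 1" --pt "-4.5 0 -3.5 0 1" --pt "-4.5 0 -3.5 0 1" --pt "0 0 0 0 1"

```text
t: 2.65
tcp_pos: [0.5285, -0.3955, 0.2437]
eef_rot: [-0.022, 0.024, 0.708, -0.706]
ft_force: [0.2, 0.0, -0.5]
opening: -0.001
```

```bash
cat >> h.py <<'E'
yh=np.array([.0773,.997]); xh=np.array([.997,-.0773])
def XS(P): P=np.asarray(P); return np.array([P[:2]@xh,P[:2]@yh,P[2]])
def tool(st):
    q=st["eef_rot"]; M=R.from_quat([q[1],q[2],q[3],q[0]]).as_matrix()
    return XS(st["tcp_pos"]), np.degrees(np.arctan2(-M[1,2],-M[0,2]))
def cloud(p,st=None):
    f=K(p); v,u=np.mgrid[0:384,0:512]; z=p["range_z"]
    P=toworld(p,np.stack([(u-p["cx"])/f*z,(v-p["cy"])/f*z,z],-1).reshape(-1,3),st)[z.ravel()>0]
    return np.c_[P[:,:2]@xh,P[:,:2]@yh,P[:,2]]
np.set_printoptions(precision=4,suppress=True)
E
python3 - <<'E'
from h import *
s=robot.state(); print(s["t"],tool(s),s["ft_force"],s["opening"])
p=robot.camera("top"); Q=cloud(p)
m=(Q[:,2]>.006)&(Q[:,2]<.02)&(Q[:,0]>.49)&(Q[:,0]<.63)&(Q[:,1]>.1)&(Q[:,1]<.28)
print("left end s",np.percentile(Q[m][:,1],[98,99.5,100]))
m=(Q[:,2]>.006)&(Q[:,2]<.02)&(Q[:,1]>.09)&(Q[:,1]<.22)
print("X range",np.percentile(Q[m][:,0],[0,.5,1,99,99.5,100]))
m=(Q[:,2]>.025)&(Q[:,2]<.045)&(Q[:,1]>.1)&(Q[:,1]<.28)&(Q[:,0]>.45)&(Q[:,0]<.67)
print("stop",np.percentile(Q[m][:,1],[1,50,99]) if m.any() else 0)
m=(Q[:,2]>.112)&(Q[:,2]<.12)&(Q[:,0]>.5)&(Q[:,0]<.62)&(Q[:,1]<.1)&(Q[:,1]>-.25)
print("lid s",np.percentile(Q[m][:,1],[.3,99.7]))
m=(Q[:,2]>.03)&(Q[:,2]<.07)&(Q[:,0]>.41)&(Q[:,0]<.49)&(Q[:,1]<.1)&(Q[:,1]>-.0)
print("plunger",np.percentile(Q[m],[2,50,98],axis=0) if m.any() else 0)
E
```

```text
2.65 (array([ 0.5575, -0.3535,  0.2437]), np.float64(86.21006046354584)) [ 0.2103  0.0103 -0.478 ] -0.0009567686573811441
left end s [0.229  0.2327 0.2339]
X range [0.3613 0.4963 0.4974 0.7763 0.7794 0.8428]
stop [0.1031 0.222  0.2309]
lid s [-0.2196  0.0566]
plunger [[0.4222 0.0148 0.031 ]
 [0.4597 0.0281 0.0381]
 [0.4792 0.0477 0.0422]]
```

carry_out --pt "0 5.2 0 0.6 1" --pt "0 5.2 0 0 1" --pt "0 0 -4 0 1" --pt "0 0 -4 0 1" --pt "0 0 -2 0 1"

```text
t: 3.32
tcp_pos: [0.5314, -0.3004, 0.1398]
eef_rot: [-0.031, 0.03, 0.707, -0.706]
ft_force: [0.3, -0.6, -0.3]
opening: -0.001
```

carry_out --pt "0 0 -2 0 1" --pt "0 0 -2 0 1" --pt "0 0 -2 0 1" --pt "0 0 -1 0 1"

```text
t: 3.82
tcp_pos: [0.5383, -0.2332, 0.1409]
eef_rot: [0.03, -0.032, -0.706, 0.707]
ft_force: [-0.2, -2.1, 2.2]
opening: -0.001
```

```bash
cat > c.py <<'E'
from h import *
s=robot.state(); print(s["t"],tool(s),XS(s["ft_force"]),s["opening"])
p=robot.camera("top"); Q=cloud(p)
m=(Q[:,2]>.112)&(Q[:,2]<.12)&(Q[:,0]>.5)&(Q[:,0]<.62)&(Q[:,1]<.22)&(Q[:,1]>-.25)
print("lid s",np.percentile(Q[m][:,1],[.3,99.7]), "carriage", np.percentile(Q[m][:,1],99.7)-.0566-.1095)
for r in robot.place_of(p,"handle")[:1]: print("handle",XS(at_z(p,r["xy"],.106)))
save(p,"now")
E
python3 c.py
```

```text
3.825 (array([ 0.5547, -0.1909,  0.1409]), np.float64(84.94565965912035)) [-0.0049 -2.1052  2.2164] -0.0009520198021221766
lid s [-0.1565  0.12  ] carriage -0.04612989069077293
handle [ 0.4607 -0.0194  0.106 ]
```

carry_out --pt "0 0 -1.5 0 1" --pt "0 0 -1.0 0 1" --pt "0 0 -0.7 0 1" --pt "0 0 -0.5 0 1"

```text
t: 4.42
tcp_pos: [0.541, -0.199, 0.1405]
eef_rot: [0.031, -0.032, -0.704, 0.708]
ft_force: [-1.8, -17.7, 5.1]
opening: 0.004
```

```bash
python3 c.py
```

```text
4.425 (array([ 0.5548, -0.1566,  0.1405]), np.float64(84.88156384334859)) [ -0.4735 -17.8181   5.1491] 0.0035034514021261734
lid s [-0.1233  0.1534] carriage -0.012735468672361444
handle [0.4569 0.0148 0.106 ]
```

carry_out --pt "0 0 -0.4 0 1" --pt "0 0 -0.3 0 1" --pt "0 0 0 0 1"

```text
t: 4.9
tcp_pos: [0.5416, -0.1879, 0.14]
eef_rot: [-0.031, 0.031, 0.706, -0.706]
ft_force: [-0.2, -2.3, 0.7]
opening: -0.005
```

```bash
python3 c.py
```

```text
4.9 (array([ 0.5545, -0.1455,  0.14  ]), np.float64(85.02294706771293)) [ 0.0004 -2.3089  0.6984] -0.005408393821227119
lid s [-0.1105  0.1661] carriage -2.652950390216735e-05
handle [0.4569 0.0289 0.106 ]
```

carry_out --pt "0 0 5 0 1" --pt "0 -5 2 0 1" --pt "0 -5 0 0 -1" --pt "2.5 -4 -5 -0.5 -1" --pt "2.5 0 -5.5 0 -1"

```text
t: 5.62
tcp_pos: [0.4971, -0.1523, 0.2786]
eef_rot: [0.026, -0.029, -0.706, 0.707]
ft_force: [1.0, 2.3, -0.1]
opening: 0.634
```

carry_out --pt "2.5 0 -5.5 0 -1" --pt "2.4 0 -5.5 0 -1" --pt "0 0 -5.5 0 -1" --pt "0 0 -5.5 0 -1" --pt "0 0 0 0 -1"

```text
t: 6.25
tcp_pos: [0.4635, 0.075, 0.2759]
eef_rot: [-0.025, 0.023, 0.707, -0.706]
ft_force: [0.7, -1.3, -0.7]
opening: 1.004
```

```bash
cat > w.py <<'E'
from h import *
import sys
s=robot.state(); print(s["t"],tool(s),XS(s["ft_force"]),s["opening"])
p=robot.camera("wrist")
for n,z in dict(bolt_tab=.103,bolt_post=.103,handle=.106,hinge_line=.112).items():
    for r in robot.place_of(p,n)[:2]:
        a=at_range(p,r["xy"],s); print(n,round(r["p"],2),np.round(np.array(r["xy"])*[512,384]),XS(at_z(p,r["xy"],z,s)), None if a is None else XS(a))
cv2.imwrite("pics/"+sys.argv[1]+".png",p["image"][:,:,::-1])
Q=cloud(p,s)
m=(Q[:,2]>.088)&(Q[:,2]<.125)&(Q[:,0]>.40)&(Q[:,0]<.476)&(Q[:,1]>-.05)&(Q[:,1]<.2); Q=Q[m]
for y in np.arange(-.05,.2,.003):
    k=(Q[:,1]>=y)&(Q[:,1]<y+.003)
    if k.sum()>8: print(round(y,3),k.sum(),np.percentile(Q[k],[2,98],axis=0).ravel())
E
python3 c.py; python3 w.py w1
```

```text
6.25 (array([0.4563, 0.1106, 0.2759]), np.float64(86.10867235998052)) [ 0.8116 -1.2838 -0.7338] 1.0036997351968655
lid s [-0.1103  0.1663] carriage 0.00023101711095108168
6.35 (array([0.4569, 0.106 , 0.2756]), np.float64(85.69807063671313)) [-0.108  -1.162   0.2058] 1.0002372898724596
bolt_tab 0.83 [259. 189.] [0.4592 0.1027 0.103 ] [0.4314 0.1014 0.0007]
bolt_post 0.73 [186. 189.] [0.4592 0.1581 0.103 ] [0.4625 0.1555 0.115 ]
handle 0.82 [354. 191.] [0.4587 0.0317 0.106 ] [0.4613 0.0346 0.1156]
0.001 40 [0.4483 0.0024 0.1058 0.4675 0.004  0.1171]
0.004 124 [0.4474 0.0041 0.1063 0.4678 0.0069 0.1175]
0.007 142 [0.4467 0.0071 0.1041 0.468  0.0099 0.1175]
0.01 193 [0.4474 0.0101 0.1029 0.4716 0.0129 0.1169]
0.013 130 [0.4535 0.013  0.1071 0.4757 0.0159 0.1112]
0.016 121 [0.4533 0.016  0.1034 0.4752 0.0179 0.1111]
0.022 119 [0.4452 0.0223 0.1153 0.4756 0.025  0.1184]
0.025 176 [0.4443 0.0251 0.1162 0.4755 0.0279 0.119 ]
0.028 178 [0.445  0.0281 0.1164 0.475  0.0309 0.1191]
0.031 197 [0.4444 0.0311 0.1158 0.4752 0.0339 0.1191]
0.034 395 [0.4452 0.0341 0.0981 0.4756 0.036  0.1173]
0.037 13 [0.4564 0.0394 0.1065 0.4742 0.04   0.1098]
0.04 110 [0.4543 0.0401 0.1076 0.4752 0.0429 0.1116]
0.043 105 [0.4542 0.0431 0.1058 0.4753 0.0453 0.1113]
0.046 90 [0.4487 0.0466 0.1058 0.4695 0.0489 0.1171]
0.049 125 [0.4486 0.0491 0.1062 0.4694 0.0519 0.1175]
0.052 233 [0.4488 0.0522 0.0982 0.4688 0.0549 0.1171]
0.103 104 [0.4443 0.1044 0.1141 0.4751 0.1058 0.1168]
0.106 178 [0.4434 0.1065 0.1141 0.4754 0.1087 0.1168]
0.109 22 [0.4431 0.1094 0.1135 0.4585 0.1095 0.1162]
0.151 397 [0.4451 0.1511 0.0892 0.4753 0.1538 0.1164]
0.154 134 [0.4449 0.154  0.114  0.4751 0.1565 0.117 ]
```

View pics/w1.png

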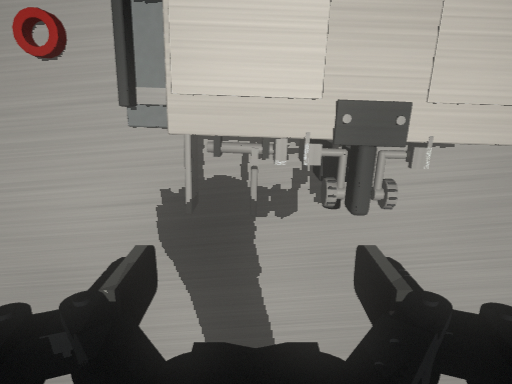

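carry_out --pt "-0.2 3 -3.3 0 -1" --pt "0 3.3 0 0 -1" --pt "0 0 0 0 -1"

```text
t: 6.98
tcp_pos: [0.4677, 0.1015, 0.2114]
eef_rot: [0.03, -0.026, -0.706, 0.707]
ft_force: [-0.3, -0.3, -0.0]
opening: 1.0
```

```bash
python3 w.py w2 | grep -v "^0.0[0-5]"
```

```text
6.975 (array([0.4584, 0.1373, 0.2114]), np.float64(85.51299612576547)) [-0.2592 -0.2984 -0.0037] 0.999519453700585
bolt_tab 0.63 [315. 218.] [0.4604 0.1027 0.103 ] [0.465  0.1051 0.1154]
bolt_tab 0.45 [33. 23.] [0.562 0.245 0.103] [0.582  0.3067 0.0009]
handle 0.88 [444. 223.] [0.4584 0.0302 0.106 ] [0.4614 0.0349 0.1137]
0.103 128 [0.4444 0.1043 0.1139 0.4755 0.106  0.1164]
0.106 342 [0.4432 0.106  0.1057 0.4755 0.109  0.1167]
0.109 450 [0.444  0.109  0.0886 0.4745 0.11   0.1159]
0.151 426 [0.4452 0.1512 0.0886 0.4754 0.1539 0.1166]
0.154 264 [0.4449 0.154  0.114  0.4752 0.1568 0.1167]
```

carry_out --pt "0 3 -0.15 0 -1" --pt "0 2.9 0 0 -1" --pt "0 0 0 0 -0.4" --pt "0 0 0 0 0" --pt "0 0 0 0 0.4" --grip_force 30

```text
t: 7.85
tcp_pos: [0.4701, 0.1034, 0.1558]
eef_rot: [-0.027, 0.029, 0.707, -0.707]
ft_force: [-2.9, -1.9, 6.6]
opening: 0.413
```

carry_out --pt "0 0 0 0 1" --pt "0 0 0 0 1" --pt "0 0 0 0 1" --pt "0 0 0 0 1"

```text
t: 8.35
tcp_pos: [0.4701, 0.1035, 0.1558]
eef_rot: [-0.027, 0.029, 0.707, -0.706]
ft_force: [-1.7, -3.3, 5.3]
opening: 0.411
```

```bash
python3 c.py
```

```text
8.35 (array([0.4606, 0.1396, 0.1558]), np.float64(85.4609439381782)) [-1.4081 -3.4336  5.2674] 0.4106111102473516
lid s [-0.1102  0.1663] carriage 0.00022417813935821096
handle [0.4594 0.0269 0.106 ]
```

carry_out --pt "0 0 0 0 -0.3" --pt "0 0 0 0 -1" --pt "0 0 0 0 -1" --pt "0 -4 0 0 -1" --pt "0 -2 0 0 -1"

```text
t: 9.07
tcp_pos: [0.4697, 0.1044, 0.2157]
eef_rot: [-0.027, 0.028, 0.707, -0.706]
ft_force: [0.5, 0.8, 0.6]
opening: 1.001
```

carry_out --pt "0.2 0 5.5 0 -1" --pt "0 0 5.5 0 -1" --pt "0 0 0 0 -1"

```text
t: 9.45
tcp_pos: [0.4582, -0.0096, 0.2142]
eef_rot: [0.03, -0.03, -0.706, 0.707]
ft_force: [0.0, 0.9, -0.6]
opening: 0.996
```

```bash
python3 w.py w3
```

```text
9.45 (array([0.4575, 0.0259, 0.2142]), np.float64(85.13436675066654)) [-0.0678  0.9026 -0.5737] 0.9959894823587715
bolt_tab 0.94 [ 91. 219.] [0.4595 0.1209 0.103 ] [0.4599 0.1204 0.104 ]
bolt_tab 0.32 [251.  45.] [0.5523 0.0267 0.103 ] [0.5503 0.0266 0.1165]
bolt_post 0.95 [ 27. 217.] [0.4609 0.1581 0.103 ] [0.4644 0.1508 0.1129]
handle 0.79 [248. 221.] [0.4584 0.0295 0.106 ] [0.4629 0.0292 0.1179]
0.001 90 [0.4493 0.0025 0.1043 0.4674 0.004  0.117 ]
0.004 226 [0.4469 0.0041 0.1031 0.4681 0.007  0.1177]
0.007 222 [0.4472 0.007  0.1054 0.468  0.0099 0.1175]
0.01 220 [0.4488 0.0101 0.1019 0.4751 0.0127 0.116 ]
0.013 205 [0.4525 0.0131 0.1074 0.4754 0.0159 0.1113]
0.016 129 [0.4543 0.016  0.1047 0.4754 0.0177 0.1113]
0.019 42 [0.4547 0.0212 0.1131 0.4759 0.0218 0.1158]
0.022 283 [0.4456 0.0223 0.1144 0.4754 0.025  0.1183]
0.025 315 [0.4443 0.025  0.1164 0.4754 0.0279 0.1189]
0.028 313 [0.4444 0.0281 0.1163 0.4756 0.0309 0.1189]
0.031 303 [0.4448 0.0311 0.1158 0.4753 0.034  0.1186]
0.034 146 [0.4457 0.034  0.1132 0.4739 0.0357 0.1175]
0.037 59 [0.4548 0.0393 0.1006 0.4753 0.04   0.1102]
0.04 210 [0.4539 0.0401 0.1072 0.4756 0.0429 0.1113]
0.043 173 [0.4548 0.043  0.1058 0.4752 0.0458 0.1113]
0.046 256 [0.4489 0.0463 0.1019 0.4692 0.0489 0.1172]
0.049 220 [0.4487 0.0491 0.102  0.4694 0.052  0.1176]
0.052 172 [0.4488 0.052  0.1062 0.4691 0.0545 0.1176]
0.118 1085 [0.4454 0.1198 0.0887 0.4755 0.121  0.1155]
0.121 547 [0.443  0.121  0.0898 0.475  0.1239 0.1166]
0.124 107 [0.4438 0.124  0.1138 0.4751 0.1258 0.1165]
0.148 211 [0.4539 0.1502 0.0891 0.4758 0.151  0.1151]
0.151 1699 [0.4445 0.1511 0.089  0.4751 0.1538 0.1162]
0.154 192 [0.4444 0.1541 0.1141 0.4751 0.1566 0.1164]
```

View pics/w3.png

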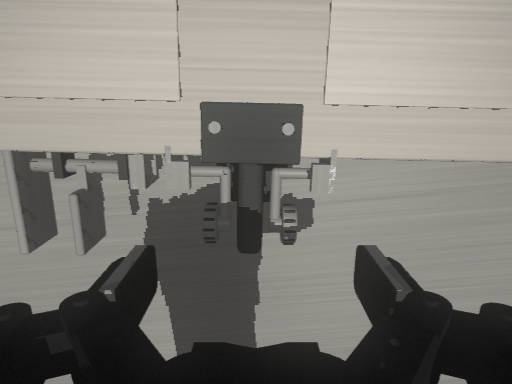

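carry_out --pt "0.1 3 -0.25 -0.4 -1" --pt "0 2.7 0 0 -1" --pt "0 0 0 0 -0.4" --pt "0 0 0 0 0" --pt "0 0 0 0 0.4" --grip_force 45

```text
t: 10.32
tcp_pos: [0.4581, -0.0042, 0.1583]
eef_rot: [0.025, -0.025, -0.706, 0.707]
ft_force: [-1.9, -15.6, 5.1]
opening: 0.375
```

carry_out --pt "0 0 0 0 1" --pt "0 0 0 0 1" --pt "0 0 0 0 1" --pt "0 0 0 0 1"

```text
t: 10.82
tcp_pos: [0.4579, -0.0045, 0.1584]
eef_rot: [0.025, -0.026, -0.706, 0.707]
ft_force: [-3.2, -6.4, 5.4]
opening: 0.315
```

```bash
python3 w.py w4 | grep -v "^0\.[01]"; python3 c.py
```

```text
10.825 (array([0.4569, 0.0309, 0.1584]), np.float64(85.8522537468888)) [-2.7286 -6.5819  5.41  ] 0.3151869293085354
bolt_tab 0.97 [ 36. 263.] [0.4589 0.1224 0.103 ] [0.4594 0.1217 0.104 ]
handle 0.89 [252. 267.] [0.4589 0.0318 0.106 ] [0.464  0.0317 0.1154]
11.075 (array([0.4568, 0.0309, 0.1584]), np.float64(85.85626537816651)) [-2.5869 -5.9118  5.0241] 0.31561361950931466
lid s [-0.1089  0.1676] carriage 0.0015036023318428515
```

View pics/w4.png

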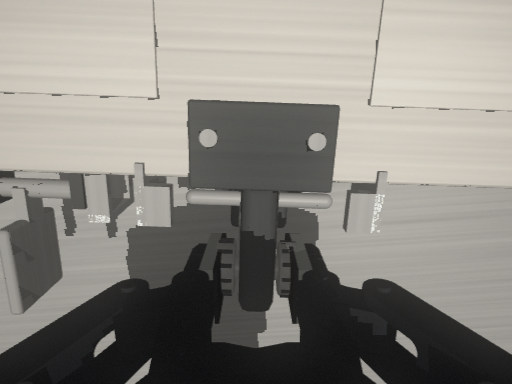

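carry_out --pt "0 0 0.25 0 1" --pt "0 0 0 0 1"

```text
t: 11.42
tcp_pos: [0.4577, -0.0059, 0.1585]
eef_rot: [0.025, -0.026, -0.706, 0.707]
ft_force: [-3.1, -2.3, 4.9]
opening: 0.318
```

```bash
python3 c.py
```

```text
11.425 (array([0.4568, 0.0295, 0.1585]), np.float64(85.90903497185595)) [-2.9595 -2.5609  4.8689] 0.31794957730144857
lid s [-0.1098  0.1662] carriage 0.00014227918369960624
```

Centred again. Lift the first 0.3 rad and check.

carry_out --pt "-0.03 -1.8 0.05 0 1" --pt "-0.21 -1.79 0 0 1" --pt "-0.39 -1.76 0 0 1" --pt "0 0 0 0 1"

```text
t: 12.02
tcp_pos: [0.463, -0.0066, 0.2119]
eef_rot: [0.026, -0.025, -0.707, 0.707]
ft_force: [-4.5, -0.8, -1.7]
opening: 0.315
```

```bash
cat > l.py <<'E'
from h import *
s=robot.state(); print(s["t"],tool(s),XS(s["ft_force"]),s["opening"])
for c in ["top","scene"]:
    p=robot.camera(c); Q=cloud(p); save(p,"l"+c)
    for lo,hi in ((-.09,-.03),(.09,.15)):
        for x in np.arange(.46,.70,.03):
            k=(Q[:,1]>lo)&(Q[:,1]<hi)&(Q[:,0]>x)&(Q[:,0]<x+.03)&(Q[:,2]>.1)
            if k.sum()>20: print(c,lo,round(x,2),k.sum(),Q[k].mean(0))
E
python3 l.py
```

```text
12.025 (array([0.4621, 0.0292, 0.2119]), np.float64(85.91371583111926)) [-4.3881 -1.1226 -1.6839] 0.3148451436468801
top -0.09 0.49 46 [ 0.5172 -0.044   0.1495]
top -0.09 0.52 470 [ 0.5353 -0.0596  0.1448]
top -0.09 0.55 457 [ 0.5649 -0.0596  0.1366]
top -0.09 0.58 440 [ 0.5951 -0.0597  0.1279]
top -0.09 0.61 392 [ 0.6241 -0.0596  0.1188]
top 0.09 0.46 134 [0.4777 0.1112 0.1453]
top 0.09 0.49 395 [0.5072 0.1181 0.1417]
top 0.09 0.52 490 [0.5349 0.1201 0.1465]
top 0.09 0.55 454 [0.5648 0.1201 0.1384]
top 0.09 0.58 434 [0.5948 0.1204 0.1297]
top 0.09 0.61 417 [0.6249 0.1202 0.1205]
top 0.09 0.64 53 [0.642  0.1221 0.115 ]
scene -0.09 0.49 192 [ 0.5113 -0.0605  0.1505]
scene -0.09 0.52 334 [ 0.5355 -0.0605  0.1446]
scene -0.09 0.55 343 [ 0.5654 -0.06    0.1361]
scene -0.09 0.58 349 [ 0.5953 -0.0603  0.1278]
scene -0.09 0.61 372 [ 0.6254 -0.0598  0.1185]
scene 0.09 0.46 40 [0.4715 0.1042 0.1903]
scene 0.09 0.49 136 [0.5128 0.1167 0.1517]
scene 0.09 0.52 291 [0.5353 0.1202 0.1463]
scene 0.09 0.55 315 [0.5651 0.1195 0.1383]
scene 0.09 0.58 318 [0.5952 0.1196 0.1298]
scene 0.09 0.61 326 [0.625  0.1201 0.1208]
scene 0.09 0.64 81 [0.6431 0.1213 0.1142]
```

carry_out --pt "-0.56 -1.71 0 0 1" --pt "-0.73 -1.64 0 0 1" --pt "-0.89 -1.57 0 0 1" --pt "-1.04 -1.47 0 0 1" --pt "-1.18 -1.35 0 0 1"

```text
t: 12.75
tcp_pos: [0.504, -0.0105, 0.288]
eef_rot: [0.029, -0.022, -0.706, 0.707]
ft_force: [-15.3, -3.8, 6.1]
opening: 0.314
```

carry_out --pt "-1.31 -1.24 0 0 1" --pt "-1.43 -1.09 0 0 1" --pt "-1.53 -0.95 0 0 1"

```text
t: 13.12
tcp_pos: [0.548, -0.0148, 0.3239]
eef_rot: [0.028, -0.024, -0.705, 0.708]
ft_force: [-16.6, -7.4, 22.6]
opening: 0.317
```

```bash
python3 l.py|grep -v 0.46
```

```text
13.125 (array([0.5475, 0.0276, 0.3239]), np.float64(85.81206506729517)) [-15.9403  -8.6101  22.5945] 0.31695237955483657
top -0.09 0.49 34 [ 0.5036 -0.06    0.1087]
top 0.09 0.49 137 [0.5003 0.1195 0.1052]
top 0.09 0.52 52 [0.5426 0.0925 0.3274]
top 0.09 0.55 359 [0.57   0.116  0.2428]
top 0.09 0.58 387 [0.5944 0.1199 0.2072]
top 0.09 0.61 306 [0.6244 0.12   0.1513]
top 0.09 0.64 37 [0.6423 0.1241 0.1161]
scene -0.09 0.55 231 [ 0.5721 -0.0587  0.2471]
scene -0.09 0.58 764 [ 0.5948 -0.0601  0.2024]
scene -0.09 0.61 700 [ 0.6247 -0.06    0.143 ]
scene 0.09 0.55 107 [0.5709 0.1089 0.2587]
scene 0.09 0.58 670 [0.5957 0.1198 0.2117]
scene 0.09 0.61 637 [0.6249 0.1198 0.1544]
scene 0.09 0.64 125 [0.6428 0.1211 0.1179]
```

carry_out --pt "0.15 -0.25 0 0 1" --pt "-1.62 -0.79 0 0 1" --pt "-1.69 -0.62 0 0 1"

```text
t: 13.6
tcp_pos: [0.5821, -0.0184, 0.3396]
eef_rot: [0.026, -0.027, -0.705, 0.708]
ft_force: [-4.9, -9.0, 5.5]
opening: 0.314
```

```bash
python3 l.py|grep -v 0.46; python3 -c "
import cv2,numpy as np
a=cv2.imread('pics/lscene.png');b=cv2.imread('pics/ltop.png')
cv2.imwrite('pics/v5.png',np.hstack([cv2.resize(a[40:300,40:340],(400,347)),cv2.resize(b[110:344,200:470],(400,347))]))"
```

```text
13.6 (array([0.5817, 0.0267, 0.3396]), np.float64(85.74640586882124)) [-4.1986 -9.3067  5.4766] 0.31388758467878425
top -0.09 0.49 38 [ 0.5034 -0.0631  0.1085]
top -0.09 0.52 24 [ 0.5483 -0.0577  0.1051]
top -0.09 0.55 64 [ 0.5545 -0.0554  0.1053]
top 0.09 0.49 144 [0.5002 0.1208 0.1049]
top 0.09 0.55 35 [0.5743 0.0918 0.3389]
top 0.09 0.58 374 [0.598  0.117  0.2539]
top 0.09 0.61 175 [0.6227 0.1204 0.1899]
scene -0.09 0.58 457 [ 0.602  -0.0588  0.2493]
scene -0.09 0.61 1088 [ 0.6246 -0.0598  0.1704]
scene 0.09 0.58 201 [0.602  0.1148 0.2577]
scene 0.09 0.61 1010 [0.6249 0.1199 0.1907]
scene 0.09 0.64 172 [0.6428 0.1215 0.1228]
```

View pics/v5.png

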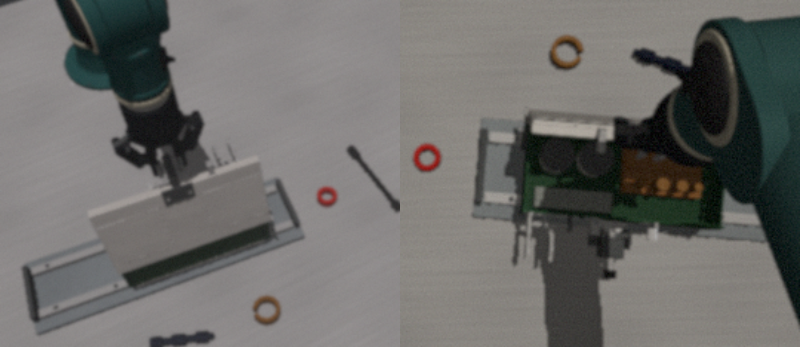

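carry_out --pt "0 0 0.2 0 1" --pt "-1.74 -0.46 0.05 0 1" --pt "-1.78 -0.27 0.05 0 1" --pt "0 0 0 0 1"

```text
t: 14.2
tcp_pos: [0.6188, -0.0229, 0.3473]
eef_rot: [0.024, -0.028, -0.706, 0.708]
ft_force: [-3.6, -5.4, 7.7]
opening: 0.319
```

```bash
cat >> l.py <<'E'
p=robot.camera("top"); Q=cloud(p)
k=(Q[:,0]>.44)&(Q[:,0]<.478)&(Q[:,1]>.08)&(Q[:,1]<.2)&(Q[:,2]>.08)&(Q[:,2]<.125)
h,e=np.histogram(Q[k][:,1],np.arange(.1,.18,.003)); print("plates",[(round(a,3),int(b)) for a,b in zip(e,h) if b])
p=robot.camera("scene")
Q=cloud(p)
for lo,hi in ((-.09,-.02),(.08,.15)):
    k=(Q[:,0]>.58)&(Q[:,0]<.70)&(Q[:,1]>lo)&(Q[:,1]<hi)&(Q[:,2]>.14)&(Q[:,2]<.24)
    c=np.polyfit(Q[k][:,2],Q[k][:,0],1); print("lid angle",lo,k.sum(),np.pi/2+np.arctan(c[0]),"X@.112",np.polyval(c,.112))
k=(Q[:,0]>.6)&(Q[:,0]<.70)&(Q[:,1]>-.2)&(Q[:,1]<.25)&(Q[:,2]>.14)&(Q[:,2]<.22)
print("lid s",np.percentile(Q[k][:,1],[.5,99.5]))
E
python3 l.py|egrep -v "^(top|scene)"
```

```text
14.2 (array([0.6187, 0.025 , 0.3473]), np.float64(85.77693528496708)) [-3.173  -5.6638  7.7229] 0.3186289023501745
plates [(np.float64(0.121), 7), (np.float64(0.124), 32), (np.float64(0.127), 31), (np.float64(0.151), 1), (np.float64(0.154), 24), (np.float64(0.157), 37)]
lid angle -0.09 944 1.4914499283354976 X@.112 0.641019985780994
lid angle 0.08 852 1.4920564676221586 X@.112 0.6463879013207853
lid s [-0.111   0.1634]
```

carry_out --pt "0 -0.05 0.15 0 1" --pt "-1.2 -0.05 0.04 0 1" --pt "-1.2 -0.03 0.04 0 1" --pt "-1.2 0.05 0.04 0 1" --pt "-0.8 0.07 0.03 0 1"

```text
t: 15.02
tcp_pos: [0.6619, -0.0279, 0.3465]
eef_rot: [0.024, -0.027, -0.706, 0.707]
ft_force: [-0.7, -4.0, 5.6]
opening: 0.313
```

carry_out --pt "0 0 0 0 1" --pt "0 0 0 0 1"

```text
t: 15.28
tcp_pos: [0.6617, -0.0279, 0.3466]
eef_rot: [0.024, -0.027, -0.706, 0.707]
ft_force: [0.1, -3.5, 5.7]
opening: 0.316
```

```bash
python3 l.py|egrep -v "^(top|scene)"
```

```text
15.275 (array([0.6619, 0.0234, 0.3466]), np.float64(85.85831592925072)) [ 0.3783 -3.479   5.6748] 0.315557772074223
plates [(np.float64(0.121), 7), (np.float64(0.124), 32), (np.float64(0.127), 32), (np.float64(0.154), 25), (np.float64(0.157), 36)]
lid angle -0.09 589 1.7352979861871962 X@.112 0.6412222964848222
lid angle 0.08 535 1.7368871981416483 X@.112 0.6464561205171847
lid s [-0.1114  0.1622]
```

carry_out --pt "0 0 0.1 0 1" --pt "0 0 0 0 1" --pt "0 0 0 0 1"

```text
t: 15.85
tcp_pos: [0.6615, -0.0281, 0.3466]
eef_rot: [0.024, -0.027, -0.706, 0.707]
ft_force: [-0.7, -2.3, 6.1]
opening: 0.315
```

```bash
python3 l.py|egrep -v "^(top|scene)"; python3 -c "
import cv2,numpy as np
a=cv2.imread('pics/lscene.png');b=cv2.imread('pics/ltop.png')
cv2.imwrite('pics/v6.png',np.hstack([cv2.resize(a[40:300,40:340],(400,347)),cv2.resize(b[170:300,290:440],(400,347))]))"
```

```text
15.85 (array([0.6617, 0.0232, 0.3466]), np.float64(85.89461244683675)) [-0.5345 -2.3782  6.0963] 0.31484238324398073
plates [(np.float64(0.121), 7), (np.float64(0.124), 33), (np.float64(0.127), 31), (np.float64(0.151), 1), (np.float64(0.154), 27), (np.float64(0.157), 33)]
lid angle -0.09 597 1.7355464524812536 X@.112 0.6412233140370975
lid angle 0.08 538 1.7354811285128773 X@.112 0.6465902452139499
lid s [-0.1116  0.1624]
```

View pics/v6.png

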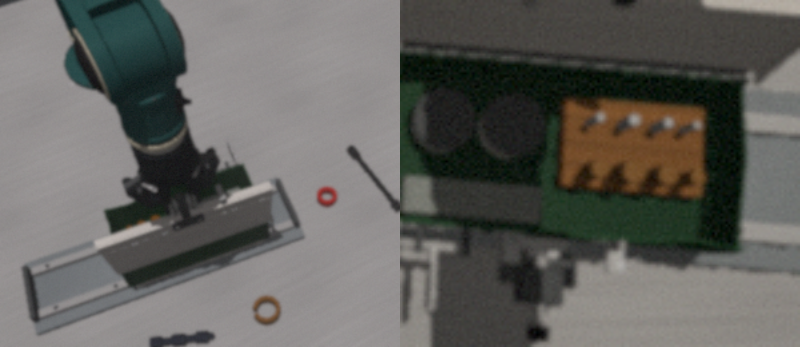

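```bash
python3 -c "
from h import *
print(robot.sign_off()); s=robot.state(); print(s['t'],tool(s),XS(s['ft_force']),s['opening'])"
```

```text
the job is handed in; nothing more can be done
None
the job is handed in; nothing more can be done
```

The job is done and handed in at about 16 s of the 64 s allowed, with the arm still holding the lid open a little beyond upright.

- **Box:** I pushed it about 110 mm along the slide until it clicked in. The top camera then read the carriage within 0.3 mm of the station.
- **Side bolt:** I squeezed the tab to the post with 30 N. The pads stopped about 35 mm apart, and the wrist camera showed the two faces about 37 mm apart (36 mm is fully drawn). The draw itself measured only about 16 mm of the nominal 18, roughly within the camera error, and well past the 12 mm that frees the lid.
- **Pinch handle:** I squeezed both buttons with 45 N while the lid was down. The gripper opening worked out to about 27 mm where 34 mm was expected, so that reading disagrees. The picture showed both latch tongues clear of their keepers, and the lid lifted freely.
- **Lid:** I swung it past its click and it is held at 1.735 rad, about 9 degrees beyond upright. It held steady over the last checks.

**Last checks and errors along the way:**
- My first estimate of the slide's direction was about 1.7 degrees off. That caused sideways loads of up to 9 N on the lid, which I corrected; about 2.4 N remained at the end.
- While the buttons were being squeezed the carriage moved 1.5 mm, then re-centred. At the end I could only check its position to about 1.5 mm, and it agreed with the station.
- The wrist force peaked at about 29 N in the readings taken.
- I did not touch the loose parts.

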